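# Dress a valve-body joint face, then hold the halves together on their dowels

### The arm

A 7-joint arm with a two-finger parallel gripper is mounted at the origin on the work surface. World frame = base frame: x ahead of the robot, y to its left, z up, the work surface at z = 0. Lengths are in m, angles in rad, forces in N, time in s.
With the tool pointing down it reaches from about 0.425 to 0.925 m from the base axis. Payload 6.8 kg.
Tool frame: the origin (TCP) lies between the finger pads; the fingertips stand r.tip_reach ahead of it and the grasp point (between the pads) lies 11 mm behind it (r.tip_reach is the distance from the TCP to the fingertips, in m); z points along the fingers, y is the direction in which the jaws open and shut (so a half turn about z gives the same grasp; the last joint's range is limited). The gripper opens to 85 mm and grips with 20 to 120 N. Pads are 22 mm wide; open, the fingers measure 114 mm over their backs; the gripper's body (76 mm by 85 mm) begins 54 mm behind the grasp point. The pads swing forward as they close: fully open they stand 13 mm farther back than shut.
Start: joints at [1.202, 0.477, 0.022, 1.555, -0.011, 1.109, -0.083], TCP at [0.174, -0.652, 0.239] pointing down, gripper open.
Joint ranges: [-2.96, 2.96], [-0.34, 2.1], [-1.41, 1.46], [0.24, 2.44], [-1.37, 4.51], [0.17, 1.92], [-2.96, 2.96]. Speed limits (rad/s): [2.39, 2.39, 3.14, 3.14, 3.14, 3.14, 3.14].

### API

Orientations are given as a rotation vector (axis times angle).
In Python, from bench import r, eyes, spotter gives the robot as it stands.
- The arm moves only by the tool carry_out, never from a script. Its argument "series" is text: rows parted by semicolons, each of 5 numbers parted by spaces: the shift along the tool's x, y, z in cm, then the turn about the tool's z in rad, then the opening, from 0 (shut) to 1 (fully open). In form: x y z yaw gripper; .... A call has 1 to 8 rows; each row shifts and turns the commanded pose from where the row before left it, along the tool's axes as they then stand; what a row does not reach is not made up. A row lasts 1/8 s, in which the tool goes at most 62.5 mm and 10.7 degrees, less where a joint would pass 70% of its speed; a pose out of reach is approached as far as the arm can. A call with a gripper value outside its range is refused whole. The fingers move at their own pace and stop on an object; "grip_force" is the grip in N (left out, the last holds). Time passes only in rows, so rows that do not move let the fingers close. It gives the time, the measured TCP pose, the force and the opening at its end, in the units of the state.
- r.get_obs(): the state, without advancing time (a new reading comes with each control period).
- eyes.grab_frame(name): name is "scene" or "top"; returns a dict with "color" (400x640x3 uint8, blue, green, red), "intrinsics" (3x3 intrinsics, pixels), "R" (3x3) and "t" (3): a world point X has camera coordinates R X + t. Camera axes: x right, y down, z forward; pixel columns grow to the right and rows downward; lengths in m; the calibration is good to about 2 mm. A picture is of the moment at which its call begins. There is no depth.
- r.hand_in(): hands the job in, once; it reports no verdict.
Trained networks look in a picture, given as the dict that the camera call returned (one of the last four; its "shot" number tells which), for a name from the list of things; names that differ only in an ending like _2 or _b are one class to them, and where a whole thing is asked for, a point or a joint stands for the part that bears it (a point fixed in the world has none). Each returns a list of dicts, best first, with "confidence" (0 to 1); they miss things now and then, are a little off and sometimes report something else, mostly with a low value. They report only what shows in the picture. A call takes as long as a camera call. They do not tell look-alikes from the thing itself.
- spotter.search_frame(picture, query): "uv" ([column, row] in pixels, amid what is visible of it).
- spotter.trace(picture, query): "pixels" (400x640 bool, what is visible of it) and "uv" ([column, row] in pixels, amid what is visible of it).
- spotter.mark_of(picture, query): "uv" ([column, row] in pixels: a listed point, or the origin of a listed thing).
The state is a dict: "clock": time; "joints": joint angles; "qvel": joint speeds; "tau": joint torques, N m; "tcp_pos": TCP position; "orientation": TCP orientation; "contact_force": force on the tool from outside, world axes, zero at the start; "moment": the same for the moment, N m; "grip_width": finger opening in m.
Only numpy, scipy, OpenCV 4.12 (cv2) and the standard library are available. Lean on these libraries where they do the work, as an engineer would, in place of code of your own. Each camera call takes 0.05 s, during which the arm holds its last target.

### The job

Dress the joint face of the valve-body half that is clamped in the fixture: take the lapping block, lay it flat on the face and, pressing it down lightly and steadily (some 5 to 15 N), slide it lengthwise between the dowels from the port-ear end to the plain end, keeping it in contact all the way, then put it back in its tray. Then pick up the loose upper half by its rib, set it over the two dowels with the port ears together and push it fully home. Finish while still gripping it and holding it pressed down with about 20 N, so that the bolts can be started, and leave the other things on the bench alone.

Things in the scene. Friction and masses are not known exactly. Their poses are not given: they have to be found in the camera images.
- lower: lower valve-body half, an aluminium casting clamped (fixed) in a grey bench fixture. Its level joint face, 170 x 100 mm with ribs and oil passages, is 50 above the bench; only the two dowels stand higher. At the +x end a rectangular port ear (18 long, 46 wide, 15 to the +y side) sticks out. Origin on the bench below the middle of the face; the frame's x runs along the length towards the port-ear end, z is up
- face (a point): middle of the lower half's 170 x 100 mm joint face, at face level, axes as lower. Rigid. The strip free of dowels is 66 wide (33 either side of the centre line) over the whole length
- dowel_big (a point): foot of the big steel dowel, on its axis at joint-face level: 10 mm diameter, stands 13.5 above the face, the top 6.5 tapered to a 3 wide tip; at x +72, y -38 from the face's middle (port-ear end)
- dowel_small (a point): foot of the small steel dowel, on its axis at joint-face level: 7 mm diameter, stands 13.5 above the face, the top 6.5 tapered to a 2 wide tip; at x -72, y +38 from the face's middle (plain end)
- upper: loose upper valve-body half: aluminium plate 170 x 100 x 18 mm with the same port ear at its +x end and two through holes, lying joint face down on the bench. A rectangular rib, 110 long (x) and 34 wide (y), runs along the middle of its top. About 0.55 kg. Origin at the middle of its underside (joint face); the frame's x runs along the length towards the port-ear end, z is up
- rib (a point): where to grip the upper half: middle of the rib, 42 mm above the underside. The rib's flat sides, 34 apart, reach from 18 to 54 above the underside: grip across y. Nothing else stands up within 25 mm along x of this point. The weight is balanced within 5 mm of it. Axes as upper
- hole_big (a point): centre of the mouth, on the underside, of the upper half's big through hole (12 mm diameter), which goes over the big dowel; at x +72, y -38 from the rib's middle. When the half is fully home this point coincides with dowel_big (1 mm radial play)
- hole_small (a point): the same for the small hole (9 mm diameter), which goes over the small dowel; at x -72, y +38 from the rib's middle
- block: lapping block: steel sole plate 90 x 50 x 12 mm with a wooden grip 70 long (x) and 26 wide (y) on top, 48 high in all, about 0.35 kg, lying in its tray. Origin at the middle of its underside, the abrasive sole; x along its length, z up
- block_grip (a point): where to grip the block: middle of its wooden grip, 36 mm above the sole; the grip's flat sides, 26 apart, reach from 12 to 48 above the sole: grip across y. Axes as block
- block_sole (a point): middle of the block's underside (the abrasive sole), axes as block
- tray_in (a point): centre of the inner floor of the block's tray, a shallow black plastic tray fixed to the bench; inside 150 (x) x 110 (y) mm, floor 5 above the bench, rim 14 above the bench. The block starts lying in it
- gear: bystander, to be left alone: steel sun gear, 54 mm across, 22 high; origin at the centre of its underside
- dish: bystander, to be left alone: small round steel dish of screws, 72 mm across, 22 high; origin at the centre of its underside
- drum: bystander, to be left alone: open steel clutch drum, 112 mm across, 48 high; origin at the centre of its underside
- wrench: bystander, to be left alone: steel spanner lying flat, 190 mm long; origin at the centre of its underside
- shaft: bystander, to be left alone: stepped steel shaft standing on its flange, flange 68 mm across, 134 tall; origin at the centre of its underside
- clutch_ring: bystander, to be left alone: thin brown friction ring, 124 mm across, 8 high; origin at the centre of its underside
- mallet: bystander, to be left alone: rubber-headed mallet lying on its side, 230 mm long; origin at the centre of its underside
There are look-alikes about, which are no part of the job. What is shaped like the block but blue or pink is not meant.

How it is judged:
By the outcome, as a careful person would: the job done as asked, in the order asked, and still so for the second after the job is handed in, while the arm keeps its last pose, push and grip.
It also fails if it takes over 72 s, if anything falls off the work surface, if the arm or the gripper's body presses on something with over 40 N, if the wrist force passes 120 N, or if a joint passes its speed limit or range.

## Working session

There is one attempt and no reset: what is moved stays moved. The work goes in short steps, Python scripts to look and compute and a tool call to move; the robot and the scene stay as the last step left them, time stands still between calls to the robot, and variables do not carry over. Pictures are saved under pics/ and viewed, and the job is handed in when it is done.

Besides the shell and the picture viewer there is one more tool, called after "Call:" as name(argument=value, ...) on one line, values as JSON. carry_out: Moves the arm, as the interface text tells. Its arguments: {"type":"object","properties":{"series":{"type":"string"},"grip_force":{"type":"number"}},"required":["series"]}

```bash
ls; mkdir -p pics; python3 - <<'E'
from bench import r,eyes,spotter
import cv2
print(r.get_obs(), r.tip_reach)
for n in ("scene","top"):
    f=eyes.grab_frame(n); cv2.imwrite(f"pics/{n}0.png",f["color"]); print(n,f["intrinsics"],f["R"],f["t"],f["shot"])
E
```

```text
pics
{'clock': 0.0, 'joints': array([ 1.20190076,  0.47780416,  0.02235432,  1.55640609, -0.01150036,
        1.10931738, -0.08310597]), 'qvel': array([-3.29353975e-04, -9.06987023e-04, -1.39994723e-03, -8.47781848e-04,
        8.40881181e-05, -1.46952496e-03,  1.90685860e-04]), 'tau': array([-2.38246082e-05, -5.96458054e+01,  1.60772435e+00, -2.81195140e+01,
        1.24096207e-02,  9.10982693e-03, -7.42205742e-06]), 'tcp_pos': array([ 0.17388366, -0.65163961,  0.23834242]), 'orientation': array([-3.11316809e+00, -4.08271572e-01,  5.86315000e-04]), 'contact_force': array([ 0.46790898,  0.1846605 , -0.54527858]), 'moment': array([ 0.01839748,  0.03322124, -0.0159375 ]), 'grip_width': 0.08547608643984281} 0.008
scene [[497.21812364   0.         317.82398271]
 [  0.         497.21812364 196.65907579]
 [  0.           0.           1.        ]] [[-0.70781826  0.70636035 -0.00695452]
 [ 0.4709508   0.46453926 -0.74993907]
 [-0.52649658 -0.53409581 -0.66147035]] [ 0.34869107 -0.24139758  2.21061787] 1
top [[425.90324898   0.         318.5392763 ]
 [  0.         425.90324898 199.53890023]
 [  0.           0.           1.        ]] [[ 0.01001031 -0.99956166  0.02786194]
 [-0.99657279 -0.01226068 -0.08180678]
 [ 0.08211253 -0.02694754 -0.99625868]] [0.02123747 0.53300221 1.2453205 ] 2
```

View pics/scene0.png

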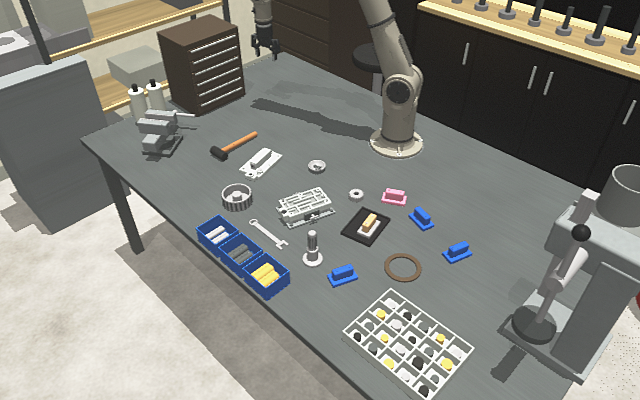

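View pics/top0.png

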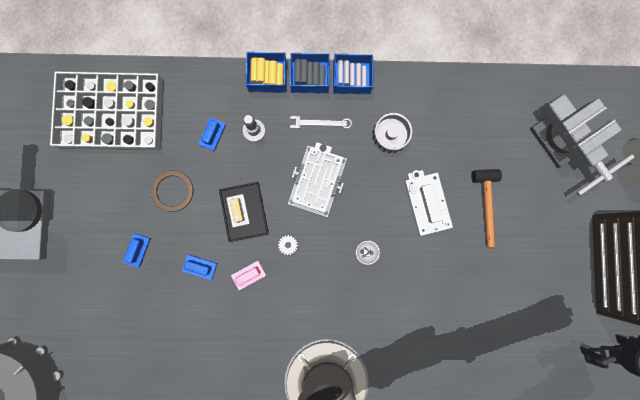

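The top view shows the tray with the block at about (238,210), the fixed lower half at (318,180), the loose upper half at (430,203), and the wanted block is the wooden one. Next I measure.

```bash
cat > h.py <<'E'
import numpy as np, cv2
from bench import r,eyes,spotter
def plane(f,uv,z):
    K,R,t=f["intrinsics"],f["R"],f["t"]
    d=R.T@np.linalg.inv(K)@np.array([uv[0],uv[1],1.]); c=-R.T@t
    return c+d*(z-c[2])/d[2]
def proj(f,X):
    p=f["intrinsics"]@(f["R"]@np.asarray(X,float)+f["t"]); return p[:2]/p[2]
def tri(f1,u1,f2,u2):
    P=[f["intrinsics"]@np.c_[f["R"],f["t"]] for f in (f1,f2)]
    X=cv2.triangulatePoints(P[0],P[1],np.array(u1,float).reshape(2,1),np.array(u2,float).reshape(2,1)); return (X[:3]/X[3]).ravel()
E
python3 - <<'E'
from h import *
np.set_printoptions(precision=4,suppress=True)
f=eyes.grab_frame("top");s=eyes.grab_frame("scene")
Z=dict(face=.05,dowel_big=.05,dowel_small=.05,upper=0,rib=.042,hole_big=0,hole_small=0,block=.005,block_grip=.041,tray_in=.005,lower=0)
for n,z in Z.items():
    for nm,g in(("top",f),("scene",s)):
        for m in spotter.mark_of(g,n)[:4]:
            print(n,nm,round(m["confidence"],2),np.round(m["uv"],1),plane(g,m["uv"],z))
for n,x0,y0,w,h in(("block",200,165,90,90),("lower",275,135,90,90),("upper",390,160,90,90)):
    cv2.imwrite(f"pics/{n}1.png",cv2.resize(f["color"][y0:y0+h,x0:x0+w],None,fx=6.5,fy=6.5,interpolation=cv2.INTER_CUBIC))
a=np.hstack([cv2.imread(f"pics/{n}1.png") for n in("block","lower","upper")])
E
```

```text
face top 0.96 [319.  178.1] [0.5932 0.0272 0.05  ]
face top 0.17 [433.  199.6] [ 0.5343 -0.3075  0.05  ]
face scene 0.71 [327.1 203.6] [0.5458 0.1022 0.05  ]
face scene 0.68 [306.5 203.5] [0.5988 0.0477 0.05  ]
face scene 0.32 [303.7 210.1] [0.6308 0.0662 0.05  ]
dowel_big top 0.78 [338.2 156.9] [ 0.6567 -0.0285  0.05  ]
dowel_big top 0.53 [317.1 175.6] [0.6005 0.0329 0.05  ]
dowel_big top 0.51 [422.4 232.3] [ 0.4385 -0.2752  0.05  ]
dowel_big scene 0.81 [282.4 201.3] [ 0.6533 -0.0248  0.05  ]
dowel_small top 0.67 [297.7 197.1] [0.5368 0.0886 0.05  ]
dowel_small top 0.22 [366.6 253.5] [ 0.3758 -0.1124  0.05  ]
dowel_small scene 0.75 [326.7 201.4] [0.5381 0.0927 0.05  ]
upper top 0.62 [427.2 202.9] [ 0.5283 -0.3045  0.    ]
upper scene 0.68 [259.4 162.4] [ 0.5215 -0.3217  0.    ]
rib top 0.8 [431.6 202.2] [ 0.5273 -0.3056  0.042 ]
rib scene 0.77 [260.1 159.8] [ 0.541  -0.2884  0.042 ]
rib scene 0.73 [313.7 259.6] [0.7676 0.2566 0.042 ]
hole_big top 0.74 [434.8 178.2] [ 0.6044 -0.3288  0.    ]
hole_big top 0.54 [430.1 200.4] [ 0.5361 -0.3135  0.    ]
hole_big scene 0.88 [244.6 172.5] [
[... 836 characters left out ...]
] [0.3025 0.2338 0.041 ]
block_grip top 0.62 [240.3 204.7] [0.5133 0.2554 0.041 ]
block_grip scene 0.86 [422.2 214.1] [0.337  0.3803 0.041 ]
block_grip scene 0.85 [372.  221.1] [0.4926 0.2745 0.041 ]
block_grip scene 0.81 [455.2 249.1] [0.399  0.5613 0.041 ]
block_grip scene 0.67 [394.9 192.6] [0.3127 0.2356 0.041 ]
tray_in top 0.77 [240.1 209.9] [0.5001 0.2612 0.005 ]
tray_in scene 0.66 [365.  226.6] [0.5024 0.2527 0.005 ]
lower top 0.61 [319.  184.2] [0.5812 0.0257 0.    ]
lower scene 0.86 [305.2 212.1] [0.5983 0.0385 0.    ]
lower scene 0.6 [276.  158.8] [ 0.4554 -0.2905  0.    ]
lower scene 0.19 [316.9 166.6] [ 0.3709 -0.1275  0.    ]
lower scene 0.15 [355.3 196.7] [0.4002 0.1143 0.    ]
```

View pics/block1.png

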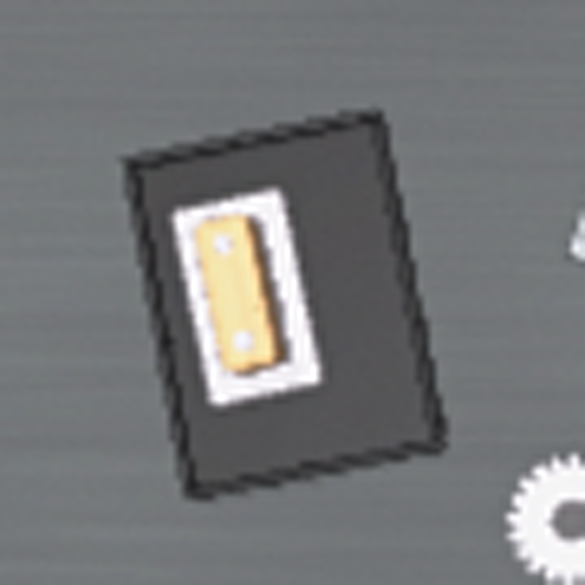

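View pics/lower1.png

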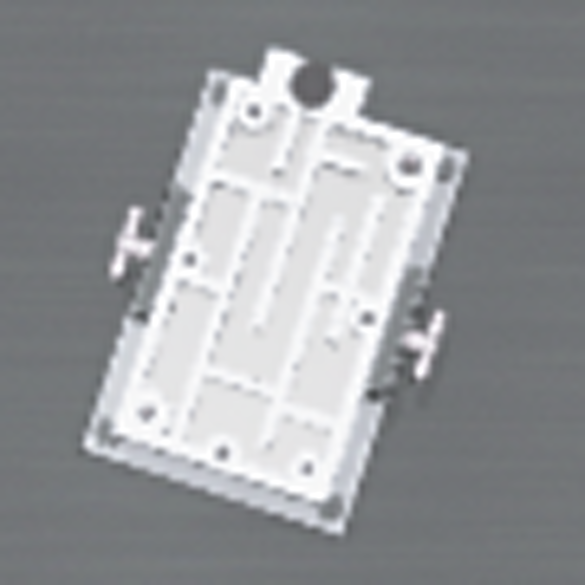

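View pics/upper1.png

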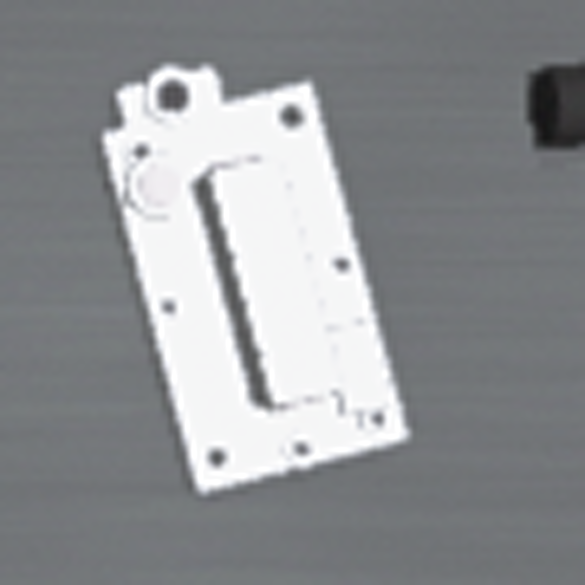

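```bash
python3 - <<'E'
from h import *
f=eyes.grab_frame("top");s=eyes.grab_frame("scene")
for g in(f,s): print(-g["R"].T@g["t"])
for nm,g in(("top",f),("scene",s)):
    for n in("lower","upper","block","tray_in"):
        for i,m in enumerate(spotter.trace(g,n)[:3]):
            ys,xs=np.nonzero(m["pixels"]); print(nm,n,i,round(m["confidence"],2),xs.min(),xs.max(),ys.min(),ys.max(),len(xs))
            np.save(f"tr_{nm}_{n}{i}.npy",m["pixels"])
cv2.imwrite("f_top.png",f["color"]);cv2.imwrite("f_scene.png",s["color"])
import pickle; pickle.dump((f,s),open("fr.pkl","wb"))
def crop(g,x0,y0,w,h,k,out): cv2.imwrite(out,cv2.resize(g["color"][y0:y0+h,x0:x0+w],None,fx=k,fy=k,interpolation=cv2.INTER_CUBIC))
crop(s,270,180,75,56,10,"pics/s_lower.png");crop(s,232,140,60,45,12,"pics/s_upper.png");crop(s,335,200,65,48,12,"pics/s_block.png")
E
```

```text
[0.42870649 0.06132146 1.28367284]
[1.52437904 1.04651884 1.28364967]
top lower 0 0.68 289 345 144 216 2733
top upper 0 0.41 405 451 170 235 2125
top block 0 0.95 233 264 261 288 466
top block 1 0.71 182 216 255 279 558
top block 2 0.7 199 224 119 149 489
top tray_in 0 0.61 219 267 182 241 1657
scene lower 0 0.92 276 333 188 228 1509
scene upper 0 0.75 240 279 148 180 783
scene block 0 0.98 327 357 263 286 482
scene block 1 0.78 381 405 189 205 321
scene block 2 0.75 358 378 214 237 291
scene tray_in 0 0.94 341 388 207 245 722
```

View pics/s_lower.png

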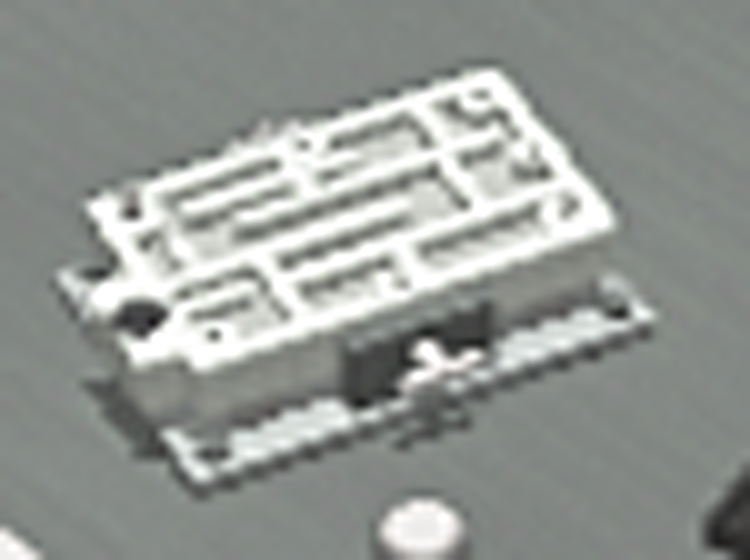

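View pics/s_upper.png

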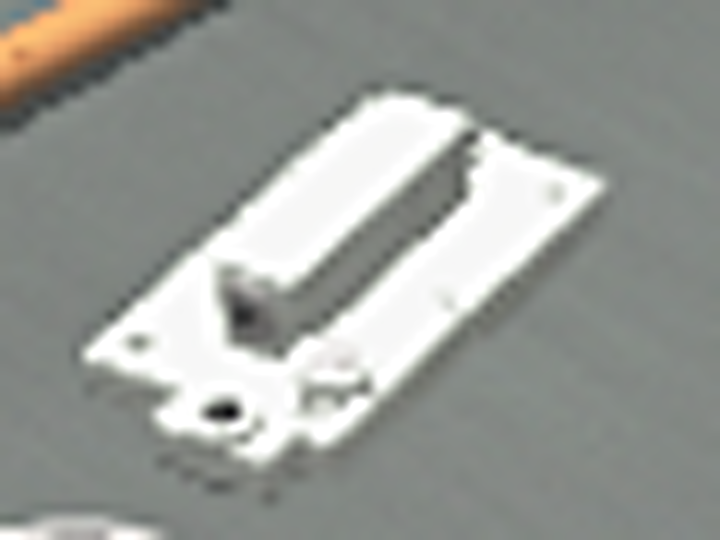

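View pics/s_block.png

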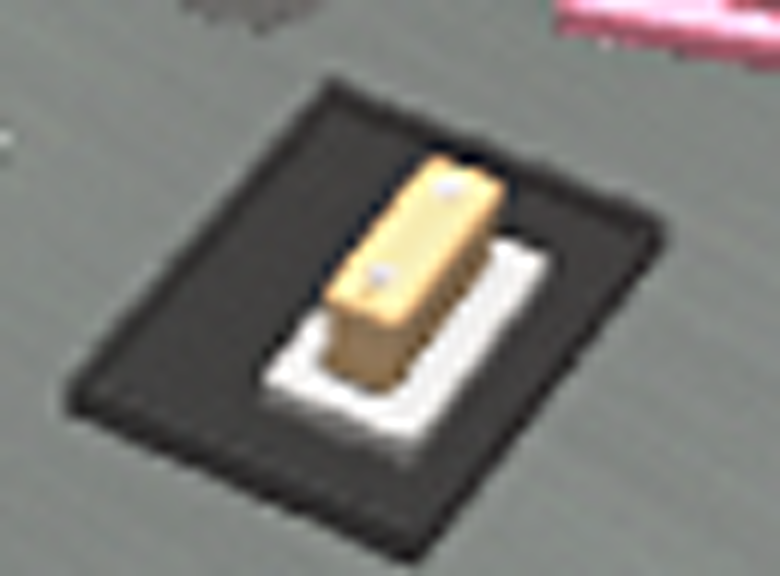

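```bash
cat > fit.py <<'E'
from h import *
import pickle
from scipy.optimize import least_squares
f,s=pickle.load(open("fr.pkl","rb"))
T=lambda x0,y0,k,u:((x0+(u[0]+.5)/k-.5),(y0+(u[1]+.5)/k-.5))
def W(p,m): 
    c,s_=np.cos(p[2]),np.sin(p[2]); return np.array([p[0]+c*m[0]-s_*m[1],p[1]+s_*m[0]+c*m[1],m[2]])
def fit(obs,p0):
    def res(p): return np.concatenate([proj(g,W(p,m))-uv for g,uv,m in obs])
    o=least_squares(res,p0,loss="soft_l1"); return o.x,res(o.x).reshape(-1,2)
tu=lambda u:T(390,160,6.5,u); tl=lambda u:T(275,135,6.5,u); tb=lambda u:T(200,165,6.5,u)
su=lambda u:T(232,140,12,u); sl=lambda u:T(270,180,10,u); sb=lambda u:T(335,200,12,u)
def mk(g,t,z,L): return [(g,np.array(t(u)),(m[0]/1e3,m[1]/1e3,z)) for u,m in L]
A,B,C,D,E1,E2=(85,50),(85,-50),(-85,-50),(-85,50),(103,38),(103,-8)
up_t=mk(f,tu,.018,[((105,133),A),((313,84),B),((408,437),C),((203,493),D),((118,90),E1),((215,68),E2)])
up_s=mk(s,su,.018,[((85,355),B),((605,183),D),((325,450),A),((155,415),E2),((262,465),E1)])
lo_s=mk(s,sl,.05,[((90,208),B),((495,72),C),((612,222),D),((205,365),A),((62,275),E2),((140,365),E1)])
lo_t=mk(f,tl,.05,[((268,48),E1),((370,78),E2),((125,412),D),((410,163),(72,-38)),((148,411),(-72,38))])
P=[(45,25),(45,-25),(-45,-25),(-45,25)];Q=[(35,13),(35,-13),(-35,-13),(-35,13)]
bl_t=mk(f,tb,.017,list(zip([(172,212),(280,187),(322,382),(213,405)],P)))+mk(f,tb,.053,list(zip([(194,222),(248,212),(278,360),(230,373)],Q)))
bl_s=mk(s,sb,.017,list(zip([(410,440),(550,258),(265,378)],[P[3],P[3],P[0]])))
bl_s=mk(s,sb,.017,[((410,440),P[0]),((550,258),P[3]),((265,378),P[1])])+mk(s,sb,.053,[((438,158),Q[2]),((503,185),Q[3]),((390,322),Q[0]),((325,298),Q[1])])
if __name__=="__main__":
    np.set_printoptions(precision=4,suppress=True)
    for n,t,sc,p0 in(("upper",up_t,up_s,(.53,-.305,.24)),("lower",lo_t,lo_s,(.595,.035,-.33)),("block",bl_t,bl_s,(.5,.26,.2))):
        for k,o in(("top",t),("scene",sc),("both",t+sc)):
            p,e=fit(o,p0); print(n,k,p,"rms px",np.sqrt((e**2).mean()).round(2))
            if k!="both": print(e.round(1).tolist())
    for u in[(128,160),(380,113),(443,447),(190,493)]: print(plane(f,tb(u),.014))
E
python3 fit.py
```

```text
upper top [ 0.525  -0.305   0.2577] rms px 0.19
[[0.0, 0.2], [-0.2, -0.2], [0.2, 0.2], [-0.2, -0.2], [0.3, 0.1], [-0.0, -0.1]]
upper scene [ 0.5292 -0.3016  0.2517] rms px 0.21
[[0.1, -0.1], [-0.0, 0.1], [-0.1, -0.3], [-0.2, 0.5], [0.1, -0.1]]
upper both [ 0.5258 -0.3048  0.2559] rms px 0.42
lower top [ 0.592   0.0306 -0.3067] rms px 1.03
[[0.7, -0.5], [-0.2, -0.2], [-1.5, 2.7], [0.1, -0.2], [0.3, -0.1]]
lower scene [ 0.5935  0.0319 -0.3175] rms px 0.86
[[-0.3, -0.6], [-0.1, -0.4], [0.4, 0.1], [-0.8, 0.2], [2.5, 1.0], [-0.2, -0.2]]
lower both [ 0.5925  0.031  -0.3117] rms px 0.95
block top [0.4986 0.2661 0.2342] rms px 0.41
[[0.3, 0.0], [0.2, 0.2], [0.1, -0.2], [0.3, -0.0], [-0.6, -0.1], [-0.0, -0.6], [0.4, 0.3], [-1.1, 0.3]]
block scene [0.5022 0.2684 0.2196] rms px 0.43
[[0.1, 0.5], [0.1, 0.5], [-0.3, 0.3], [-0.5, -0.6], [0.5, -0.2], [0.7, 0.1], [-0.4, -0.7]]
block both [0.4994 0.2665 0.229 ] rms px 0.57
[0.5606 0.3231 0.014 ]
[0.5839 0.2085 0.014 ]
[0.431  0.1766 0.014 ]
[0.409  0.2907 0.014 ]
```

```bash
python3 - <<'E'
from fit import *
for nm,g,x0,y0,w,h,k in(("t",f,280,138,75,85,7),("s",s,270,180,75,56,10)):
    im=cv2.resize(g["color"][y0:y0+h,x0:x0+w],None,fx=k,fy=k,interpolation=cv2.INTER_CUBIC)
    p=fit(lo_t+lo_s,(.595,.035,-.33))[0]
    def px(m): 
        q=proj(g,W(p,np.array(m)/1e3)); return tuple(np.round([(q[0]+.5-x0)*k-.5,(q[1]+.5-y0)*k-.5]).astype(int).tolist())
    L=[(85,50),(85,-50),(-85,-50),(-85,50)]
    for a,b in zip(L,L[1:]+L[:1]): cv2.line(im,px((*a,50)),px((*b,50)),(0,0,255),1)
    L=[(85,38),(103,38),(103,-8),(85,-8)]
    for a,b in zip(L,L[1:]): cv2.line(im,px((*a,50)),px((*b,50)),(0,0,255),1)
    for a in((72,-38),(-72,38)): cv2.line(im,px((*a,50)),px((*a,63.5)),(255,0,0),2)
    cv2.imwrite(f"pics/ov_{nm}.png",im)
E
```

```text
(no output)
```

View pics/ov_t.png

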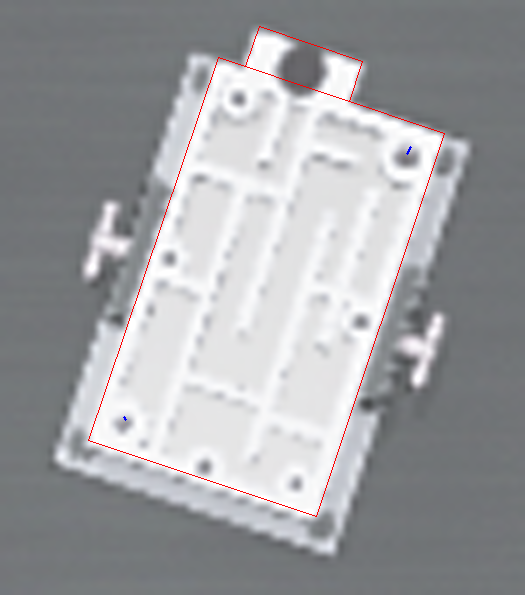

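View pics/ov_s.png

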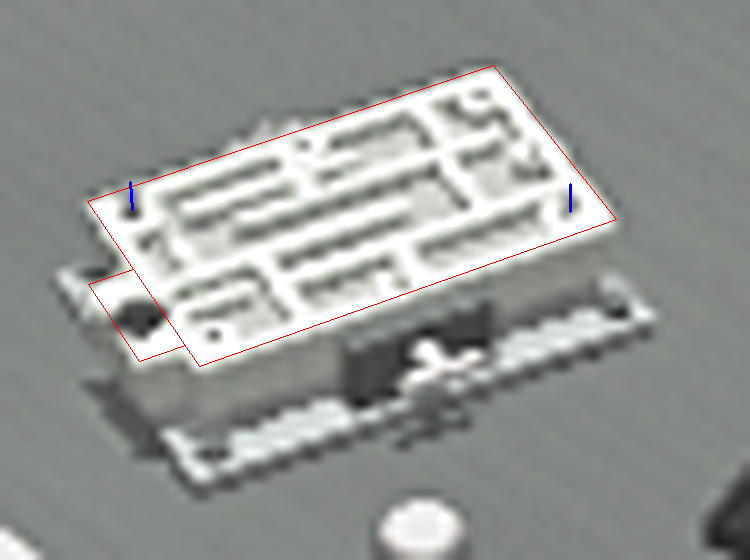

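```bash
cat > go.py <<'E'
import sys
from h import *
from scipy.spatial.transform import Rotation as Ro
np.set_printoptions(precision=4,suppress=True)
o=r.get_obs(); R=Ro.from_rotvec(o["orientation"]).as_matrix()
psi=np.arctan2(R[1,0],R[0,0])
print("t",o["clock"],"tcp",o["tcp_pos"],"psi",round(psi,4),"zaxis",R[:,2],"F",o["contact_force"],"M",o["moment"],"w",o["grip_width"])
# targets as x,y,z[,psi] chained
p=o["tcp_pos"].copy(); q=psi
for a in sys.argv[1:]:
    v=[float(k) for k in a.split(",")]
    M=np.array([[np.cos(q),np.sin(q),0],[np.sin(q),-np.cos(q),0],[0,0,-1]])
    d=M@(np.array(v[:3])-p); t=(q-v[3]) if len(v)>3 else 0
    print("->",v,"shift cm",(d*100).round(2),"turn",round(t,4),"norm mm",round(np.linalg.norm(d)*1e3,1)); p=np.array(v[:3]); q=q-t
E
python3 go.py .5,-.2,.22 .4994,.2665,.12,.229 .4994,.2665,.032
```

```text
t 1.8 tcp [ 0.1741 -0.6522  0.2393] psi 0.2608 zaxis [ 0. -0. -1.] F [-0.0856 -0.1777  0.4772] M [ 0.0083  0.024  -0.012 ] w 0.08525820791488523
-> [0.5, -0.2, 0.22] shift cm [ 43.15 -35.29   1.93] turn 0 norm mm 557.7
-> [0.4994, 0.2665, 0.12, 0.229] shift cm [ 11.97 -45.09  10.  ] turn 0.0318 norm mm 477.1
-> [0.4994, 0.2665, 0.032] shift cm [0.  0.  8.8] turn 0 norm mm 88.0
```

Call:
carry_out(series="4.3 -3.5 0.2 0 1;4.3 -3.5 0.2 0 1;4.3 -3.5 0.2 0 1;4.3 -3.5 0.2 0 1;4.3 -3.5 0.2 0 1;4.3 -3.5 0.2 0 1;4.3 -3.5 0.2 0 1;4.3 -3.5 0.2 0 1", grip_force=60)

```text
clock: 2.8
tcp_pos: [0.4352, -0.2916, 0.2236]
orientation: [3.114, 0.408, 0.001]
contact_force: [0.6, -0.7, 0.5]
grip_width: 0.0856
```

Call:
carry_out(series="4.3 -3.5 0.2 0 1;4.3 -3.5 0.2 0 1;1.2 -4.5 0 0.032 1;1.2 -4.5 0 0 1;1.2 -4.5 0 0 1;1.2 -4.5 0 0 1;1.2 -4.5 1 0 1;1.2 -4.5 1 0 1")

```text
clock: 3.8
tcp_pos: [0.5069, 0.0775, 0.1995]
orientation: [3.121, 0.358, 0.002]
contact_force: [0.4, -0.0, 0.1]
grip_width: 0.0855
```

```bash
python3 go.py .4994,.2665,.12,.229 .4994,.2665,.032
```

```text
t 3.8 tcp [0.5069 0.0775 0.1995] psi 0.2284 zaxis [ 0.0012  0.     -1.    ] F [ 0.4031 -0.0314  0.072 ] M [0.0311 0.0073 0.0004] w 0.08545273339360356
-> [0.4994, 0.2665, 0.12, 0.229] shift cm [  3.55 -18.57   7.95] turn -0.0006 norm mm 205.1
-> [0.4994, 0.2665, 0.032] shift cm [0.  0.  8.8] turn 0 norm mm 88.0
```

Call:
carry_out(series="0.9 -4.6 1.5 0 1;0.9 -4.6 1.5 0 1;0.9 -4.6 1.5 0 1;0.9 -4.6 1.5 0 1;0 0 0.5 0 1;0 0 0 0 1;0 0 0 0 1")

```text
clock: 4.68
tcp_pos: [0.5007, 0.262, 0.1346]
orientation: [3.121, 0.355, 0.001]
contact_force: [-0.0, 0.1, 0.3]
grip_width: 0.0853
```

```bash
python3 go.py .4994,.2665,.032,.229
```

```text
t 4.675 tcp [0.5007 0.262  0.1346] psi 0.2265 zaxis [ 0.0007 -0.0007 -1.    ] F [-0.0034  0.1137  0.2758] M [-0.0633 -0.0114 -0.0129] w 0.08525126594770376
-> [0.4994, 0.2665, 0.032, 0.229] shift cm [-0.02 -0.47 10.26] turn -0.0025 norm mm 102.8
```

Call:
carry_out(series="0 -0.2 4 0 1;0 -0.2 2.5 0 1;0 0 0 0 1")

```text
clock: 5.05
tcp_pos: [0.4985, 0.2656, 0.0682]
orientation: [3.12, 0.356, -0.004]
contact_force: [0.4, 0.2, 0.4]
grip_width: 0.0852
```

```bash
python3 - <<'E'
from h import *
s=eyes.grab_frame("scene");f=eyes.grab_frame("top")
a=cv2.resize(s["color"][190:260,330:405],None,fx=7,fy=7,interpolation=cv2.INTER_CUBIC)
cv2.imwrite("pics/g1.png",a)
E
python3 go.py .4994,.2665,.032,.229
```

```text
t 5.15 tcp [0.4999 0.2669 0.0703] psi 0.2275 zaxis [ 0.001   0.0002 -1.    ] F [ 0.2465 -0.7388  1.1687] M [ 0.0113 -0.0358 -0.0297] w 0.08526125820693357
-> [0.4994, 0.2665, 0.032, 0.229] shift cm [-0.06  0.03  3.83] turn -0.0015 norm mm 38.3
```

View pics/g1.png

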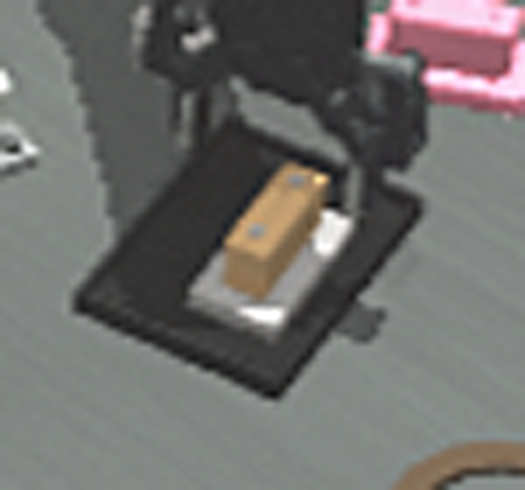

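The picture shows the wooden block, centred near (275,230), between the two fingers at (190,130) and (360,190). I go down and grip.

Call:
carry_out(series="0 0 2 0 1;0 0 1.7 0 1;0 0 0 0 1;0 0 0 0 0;0 0 0 0 0;0 0 0 0 0;0 0 0 0 0;0 0 0 0 0", grip_force=60)

```text
clock: 6.15
tcp_pos: [0.4995, 0.2678, 0.0329]
orientation: [-3.121, -0.359, -0.002]
contact_force: [-0.7, -1.0, 6.2]
grip_width: 0.0251
```

Call:
carry_out(series="0 0 0 0 0;0 0 0 0 0;0 0 0 0 0;0 0 0 0 0")

```text
clock: 6.65
tcp_pos: [0.4995, 0.2678, 0.0329]
orientation: [-3.121, -0.359, -0.002]
contact_force: [-0.1, -0.9, 5.4]
grip_width: 0.0249
```

```bash
python3 go.py
```

```text
t 6.65 tcp [0.4995 0.2678 0.0329] psi 0.2288 zaxis [ 0.001   0.0006 -1.    ] F [-0.053  -0.9466  5.4181] M [-0.0544  0.1608 -0.0223] w 0.024866383525394928
```

Call:
carry_out(series="0 0 -2 0 0;0 0 -4 0 0;0 0 -4 0 0;0 0 -2.5 0 0;0 0 0 0 0;0 0 0 0 0")

```text
clock: 7.4
tcp_pos: [0.4984, 0.2667, 0.1564]
orientation: [3.12, 0.358, -0.002]
contact_force: [-1.1, -0.2, -3.6]
grip_width: 0.0252
```

```bash
python3 go.py .6353,.0172,.14,.2288 .6353,.0172,.14,-.3117 .6353,.0172,.0779
```

```text
t 7.4 tcp [0.4984 0.2667 0.1564] psi 0.2286 zaxis [-0.0014 -0.0012 -1.    ] F [-1.0926 -0.1954 -3.63  ] M [0.0042 0.0484 0.0282] w 0.0251766158758212
-> [0.6353, 0.0172, 0.14, 0.2288] shift cm [ 7.68 27.4   1.64] turn -0.0002 norm mm 285.0
-> [0.6353, 0.0172, 0.14, -0.3117] shift cm [0. 0. 0.] turn 0.5405 norm mm 0.0
-> [0.6353, 0.0172, 0.0779] shift cm [0.   0.   6.21] turn 0 norm mm 62.1
```

Call:
carry_out(series="1.1 3.9 0.2 0 0;1.1 3.9 0.2 0 0;1.1 3.9 0.2 0 0;1.1 3.9 0.2 0 0;1.1 3.9 0.2 0 0;1.1 3.9 0.2 0 0;1.1 4 0.2 0 0")

```text
clock: 8.28
tcp_pos: [0.6355, 0.0169, 0.1411]
orientation: [-3.121, -0.359, 0.005]
contact_force: [0.7, 0.3, -2.5]
grip_width: 0.0252
```

Call:
carry_out(series="0 0 0 0.18 0;0 0 0 0.18 0;0 0 0 0.18 0;0 0 0 0 0;0 0 0 0 0;0 0 0 0 0")

```text
clock: 9.02
tcp_pos: [0.636, 0.018, 0.1429]
orientation: [3.104, -0.484, -0.001]
contact_force: [0.2, 0.5, -3.8]
grip_width: 0.0254
```

```bash
python3 - <<'E'
from h import *
s=eyes.grab_frame("scene");f=eyes.grab_frame("top")
a=cv2.resize(s["color"][150:240,260:360],None,fx=7,fy=6,interpolation=cv2.INTER_CUBIC)
cv2.imwrite("pics/g2.png",cv2.resize(s["color"][160:235,260:360],None,fx=7,fy=7,interpolation=cv2.INTER_CUBIC))
E
python3 go.py .6353,.0172,.0779,-.3117
```

```text
t 9.125 tcp [0.6362 0.018  0.1432] psi -0.3102 zaxis [-0.0002  0.0001 -1.    ] F [ 1.0125 -1.2646 -2.9316] M [-0.0524  0.0407 -0.0399] w 0.0250911685330503
-> [0.6353, 0.0172, 0.0779, -0.3117] shift cm [-0.06  0.1   6.53] turn 0.0015 norm mm 65.3
```

View pics/g2.png

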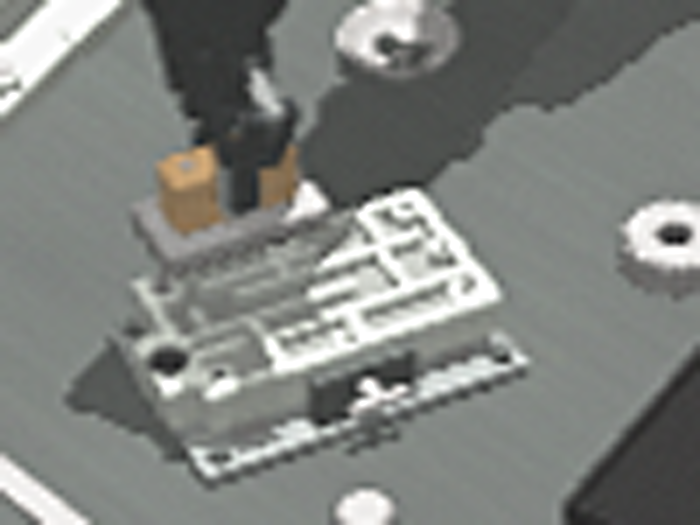

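The block hangs level at about (230,200), aligned above the port-ear end. Now I lower it.

Call:
carry_out(series="-0.1 0.1 3 0 0;0 0 2.3 0 0;0 0 0.5 0 0;0 0 0.2 0 0;0 0 0 0 0;0 0 0 0 0")

```text
clock: 9.88
tcp_pos: [0.6356, 0.0175, 0.0843]
orientation: [-3.103, 0.487, -0.002]
contact_force: [0.6, -0.3, -3.5]
grip_width: 0.025
```

```bash
python3 go.py .6353,.0172,.0779,-.3117
```

```text
t 9.875 tcp [0.6356 0.0175 0.0843] psi -0.3112 zaxis [ 0.0016  0.0001 -1.    ] F [ 0.5779 -0.3429 -3.5088] M [ 0.004  -0.0014  0.015 ] w 0.02496326622996144
-> [0.6353, 0.0172, 0.0779, -0.3117] shift cm [-0.02  0.03  0.64] turn 0.0005 norm mm 6.4
```

Call:
carry_out(series="0 0 0.3 0 0;0 0 0.2 0 0;0 0 0.1 0 0;0 0 0 0 0;0 0 0 0 0")

```text
clock: 10.5
tcp_pos: [0.6349, 0.0174, 0.0779]
orientation: [3.103, -0.487, 0.0]
contact_force: [-3.9, -0.2, 5.4]
grip_width: 0.0249
```

```bash
python3 go.py
```

```text
t 10.5 tcp [0.6349 0.0174 0.0779] psi -0.3113 zaxis [-0.     -0.0001 -1.    ] F [-3.8523 -0.2455  5.4409] M [-0.0804  0.7193 -0.0638] w 0.024940016898286843
```

Call:
carry_out(series="-0.3 0 0 0 0;-0.4 0 0 0 0;-0.4 0 0 0 0;-0.4 0 0 0 0")

```text
clock: 11.0
tcp_pos: [0.6215, 0.0221, 0.078]
orientation: [-3.103, 0.487, -0.004]
contact_force: [4.5, -0.9, 4.3]
grip_width: 0.0251
```

Call:
carry_out(series="-0.5 0 0.01 0 0;-0.5 0 0 0 0;-0.5 0 0 0 0;-0.5 0 0 0 0")

```text
clock: 11.5
tcp_pos: [0.6025, 0.0281, 0.0779]
orientation: [-3.103, 0.487, -0.004]
contact_force: [5.2, -1.4, 5.1]
grip_width: 0.0251
```

```bash
python3 go.py .5497,.0448,.0779,-.3117
```

```text
t 11.5 tcp [0.6025 0.0281 0.0779] psi -0.3114 zaxis [ 0.0024  0.0001 -1.    ] F [ 5.2441 -1.4389  5.1049] M [-0.3287 -0.8601  0.0386] w 0.025060308462986798
-> [0.5497, 0.0448, 0.0779, -0.3117] shift cm [-5.54  0.03  0.  ] turn 0.0003 norm mm 55.4
```

Call:
carry_out(series="-0.5 0 0.01 0 0;-0.5 0 0 0 0;-0.5 0 0 0 0;-0.5 0 0 0 0")

```text
clock: 12.0
tcp_pos: [0.5836, 0.0343, 0.0779]
orientation: [-3.103, 0.487, -0.004]
contact_force: [5.4, -1.9, 5.8]
grip_width: 0.0253
```

Call:
carry_out(series="-0.5 0 0 0 0;-0.5 0 0 0 0;-0.5 0 0 0 0;-0.5 0 0 0 0")

```text
clock: 12.5
tcp_pos: [0.5646, 0.0404, 0.0779]
orientation: [-3.103, 0.487, -0.004]
contact_force: [5.6, -2.2, 4.6]
grip_width: 0.025
```

Call:
carry_out(series="-0.5 0 0 0 0;-0.4 0 0 0 0;-0.4 0 0 0 0;0 0 0 0 0;0 0 0 0 0")

```text
clock: 13.12
tcp_pos: [0.5518, 0.0446, 0.0779]
orientation: [-3.103, 0.487, -0.003]
contact_force: [3.2, -0.9, 7.8]
grip_width: 0.0251
```

```bash
python3 go.py .5497,.0448,.0779,-.3117
```

```text
t 13.125 tcp [0.5518 0.0446 0.0779] psi -0.3111 zaxis [ 0.0017  0.0002 -1.    ] F [ 3.196  -0.9357  7.7793] M [-0.2295 -0.6386  0.0278] w 0.025069898879782677
-> [0.5497, 0.0448, 0.0779, -0.3117] shift cm [-0.21  0.04 -0.  ] turn 0.0006 norm mm 2.1
```

Call:
carry_out(series="-0.3 0 0 0 0;-0.1 0 0 0 0;0 0 0 0 0")

```text
clock: 13.5
tcp_pos: [0.5484, 0.0456, 0.0779]
orientation: [-3.103, 0.487, -0.004]
contact_force: [4.0, -1.1, 6.5]
grip_width: 0.0252
```

Call:
carry_out(series="0 0 -1 0 0;0 0 -2.5 0 0;0 0 -3 0 0;0 0 -1.5 -0.18 0;0 0 0 -0.18 0;0 0 0 -0.18 0;0 0 0 0 0")

```text
clock: 14.38
tcp_pos: [0.5454, 0.0455, 0.1562]
orientation: [-3.121, -0.356, 0.006]
contact_force: [1.2, 0.1, -2.1]
grip_width: 0.0253
```

```bash
python3 go.py .4967,.251,.12,.2288 .4967,.251,.033
```

```text
t 14.375 tcp [0.5454 0.0455 0.1562] psi 0.2274 zaxis [-0.0038 -0.0001 -1.    ] F [ 1.1902  0.1396 -2.1405] M [-0.011  -0.0068 -0.0639] w 0.025290010724758054
-> [0.4967, 0.251, 0.12, 0.2288] shift cm [ -0.11 -21.12   3.62] turn -0.0014 norm mm 214.3
-> [0.4967, 0.251, 0.033] shift cm [0.  0.  8.7] turn 0 norm mm 87.0
```

Call:
carry_out(series="0 -4.2 0 0 0;0 -4.2 0.5 0 0;0 -4.2 1 0 0;0 -4.2 1 0 0;0 -4.2 1 0 0;0 0 0 0 0;0 0 0 0 0")

```text
clock: 15.25
tcp_pos: [0.499, 0.2494, 0.1216]
orientation: [3.12, 0.355, -0.003]
contact_force: [-0.2, 0.5, -2.7]
grip_width: 0.0254
```

```bash
python3 go.py .4967,.251,.033,.2288
```

```text
t 15.25 tcp [0.499  0.2494 0.1216] psi 0.2268 zaxis [-0.0016 -0.0016 -1.    ] F [-0.1845  0.5172 -2.6672] M [-0.0357 -0.0391  0.0261] w 0.025366945249688883
-> [0.4967, 0.251, 0.033, 0.2288] shift cm [-0.19 -0.21  8.86] turn -0.002 norm mm 88.6
```

Call:
carry_out(series="-0.2 -0.2 4 0 0;0 0 3.5 0 0;0 0 0.8 0 0;0 0 0.3 0 0;0 0 0.2 0 0;0 0 0 0 0;0 0 0 0 0")

```text
clock: 16.12
tcp_pos: [0.4978, 0.2518, 0.0348]
orientation: [-3.121, -0.358, -0.002]
contact_force: [0.2, 0.1, -2.5]
grip_width: 0.0252
```

```bash
python3 go.py .4967,.251,.033,.2288
```

```text
t 16.125 tcp [0.4978 0.2518 0.0348] psi 0.2287 zaxis [ 0.001   0.0005 -1.    ] F [ 0.1993  0.1053 -2.496 ] M [ 0.003   0.0104 -0.0149] w 0.025197994697423565
-> [0.4967, 0.251, 0.033, 0.2288] shift cm [-0.12  0.05  0.18] turn -0.0001 norm mm 2.2
```

Call:
carry_out(series="0 0 0.2 0 0;0 0 0 0 0;0 0 0 0 1;0 0 0 0 1;0 0 0 0 1;0 0 0 0 1")

```text
clock: 16.88
tcp_pos: [0.4974, 0.2516, 0.0321]
orientation: [-3.121, -0.359, 0.0]
contact_force: [-0.1, 0.3, -0.5]
grip_width: 0.085
```

Call:
carry_out(series="0 0 -3 0 1;0 0 -5 0 1;0 0 -5 0 1;0 0 -4 0 1;0 0 0 0 1;0 0 0 0 1")

```text
clock: 17.62
tcp_pos: [0.497, 0.2512, 0.2015]
orientation: [3.121, 0.358, -0.001]
contact_force: [-1.0, -0.4, 0.2]
grip_width: 0.0852
```

```bash
python3 go.py .5258,-.3048,.19,.2559
```

```text
t 17.625 tcp [0.497  0.2512 0.2015] psi 0.2287 zaxis [-0.0006 -0.0006 -1.    ] F [-0.974  -0.3735  0.2478] M [-0.0055 -0.0456 -0.0125] w 0.08515918779615585
-> [0.5258, -0.3048, 0.19, 0.2559] shift cm [-9.8  54.8   1.15] turn -0.0272 norm mm 556.8
```

Call:
carry_out(series="-0.9 5 0 0 1;-0.9 5 0 0 1;-0.9 5 0 0 1;-0.9 5 0 0 1;-0.9 5 0 0 1;-0.9 5 0 0 1;-0.9 5 0 0 1;-0.9 5 0 0 1")

```text
clock: 18.62
tcp_pos: [0.5169, -0.1558, 0.2004]
orientation: [-3.12, -0.359, 0.004]
contact_force: [0.3, 0.5, -0.1]
grip_width: 0.0855
```

Call:
carry_out(series="-0.9 5 0.3 0 1;-0.9 5 0.3 0 1;-0.8 4.8 0.3 -0.027 1;0 0 0 0 1;0 0 0 0 1;0 0 0 0 1")

```text
clock: 19.38
tcp_pos: [0.5263, -0.3024, 0.1925]
orientation: [-3.114, -0.404, 0.001]
contact_force: [0.4, -0.2, -1.0]
grip_width: 0.0852
```

```bash
python3 - <<'E'
from h import *
import pickle
s=eyes.grab_frame("scene");f=eyes.grab_frame("top")
pickle.dump((f,s),open("fr2.pkl","wb"))
a=cv2.resize(f["color"][165:255,200:290],None,fx=5,fy=5,interpolation=cv2.INTER_CUBIC)
b=cv2.resize(s["color"][130:190,230:300],None,fx=5,fy=7.5,interpolation=cv2.INTER_CUBIC)
cv2.imwrite("pics/g3.png",np.hstack([a,b]))
E
python3 go.py .5258,-.3048,.1,.2559
```

```text
t 19.475 tcp [ 0.5265 -0.3028  0.193 ] psi 0.2579 zaxis [-0.0002  0.0005 -1.    ] F [ 0.7555 -0.6992 -0.5296] M [-0.0129 -0.0028  0.0173] w 0.08523564075492782
-> [0.5258, -0.3048, 0.1, 0.2559] shift cm [-0.12  0.17  9.3 ] turn 0.002 norm mm 93.1
```

View pics/g3.png

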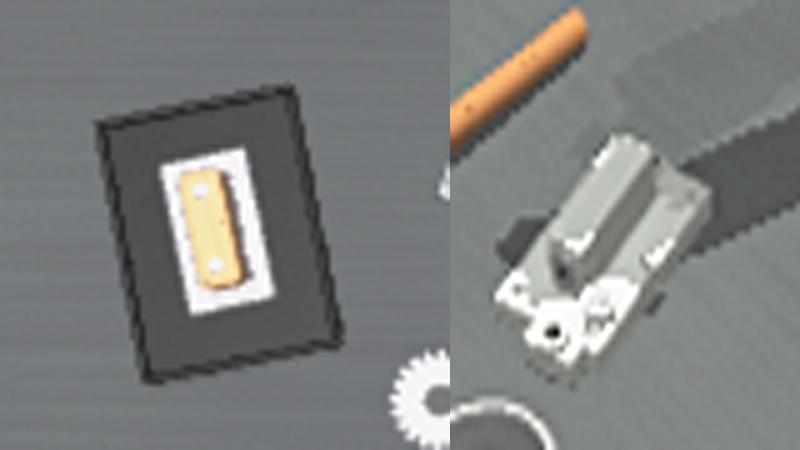

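The block lies flat near the middle of its tray (crop about 215,230), and the upper half is below the gripper. I go down to the rib and grip.

Call:
carry_out(series="-0.1 0.2 4 0.002 1;0 0 4 0 1;0 0 3.5 0 1;0 0 2 0 1;0 0 1.5 0 1;0 0 0 0 1;0 0 0 0 1")

```text
clock: 20.35
tcp_pos: [0.5266, -0.3069, 0.0442]
orientation: [3.115, 0.397, 0.002]
contact_force: [0.3, -0.4, -0.2]
grip_width: 0.0853
```

```bash
python3 go.py .5258,-.3048,.0325,.2559
```

```text
t 20.35 tcp [ 0.5266 -0.3069  0.0442] psi 0.2538 zaxis [ 0.0017 -0.0009 -1.    ] F [ 0.2611 -0.39   -0.2308] M [0.0381 0.0286 0.0433] w 0.08531398234308425
-> [0.5258, -0.3048, 0.0325, 0.2559] shift cm [-0.02 -0.23  1.17] turn -0.0021 norm mm 11.9
```

Call:
carry_out(series="0 -0.2 0.7 -0.002 1;0 0 0.4 0 1;0 0 0 0 1;0 0 0 0 0;0 0 0 0 0;0 0 0 0 0;0 0 0 0 0;0 0 0 0 0", grip_force=100)

```text
clock: 21.35
tcp_pos: [0.5255, -0.3044, 0.0326]
orientation: [-3.116, -0.401, -0.001]
contact_force: [-0.3, 1.8, 6.2]
grip_width: 0.0325
```

Call:
carry_out(series="0 0 0 0 0;0 0 0 0 0;0 0 0 0 0")

```text
clock: 21.72
tcp_pos: [0.5255, -0.3044, 0.0326]
orientation: [-3.116, -0.401, -0.001]
contact_force: [-0.9, 0.2, 6.4]
grip_width: 0.0326
```

```bash
python3 go.py
```

```text
t 21.725 tcp [ 0.5255 -0.3044  0.0326] psi 0.2559 zaxis [ 0.0004  0.0001 -1.    ] F [-0.9123  0.1737  6.4332] M [ 0.4763  0.3078 -0.0227] w 0.03261221257323422
```

Call:
carry_out(series="0 0 -1.5 0 0;0 0 -3 0 0;0 0 -4 0 0;0 0 -4 0 0;0 0 0 0 0;0 0 0 0 0")

```text
clock: 22.48
tcp_pos: [0.5239, -0.3042, 0.1557]
orientation: [-3.115, -0.4, 0.004]
contact_force: [0.2, -1.0, -5.3]
grip_width: 0.0324
```

```bash
python3 go.py .5925,.031,.155,.2559 .5925,.031,.12,-.3117
```

```text
t 22.475 tcp [ 0.5239 -0.3042  0.1557] psi 0.2557 zaxis [-0.0024  0.0009 -1.    ] F [ 0.2416 -0.9502 -5.3293] M [ 0.053   0.0868 -0.0082] w 0.03244808638834228
-> [0.5925, 0.031, 0.155, 0.2559] shift cm [ 15.11 -30.7    0.07] turn -0.0002 norm mm 342.2
-> [0.5925, 0.031, 0.12, -0.3117] shift cm [0.  0.  3.5] turn 0.5676 norm mm 35.0
```

Call:
carry_out(series="1.9 -3.85 0 0 0;1.9 -3.85 0 0 0;1.9 -3.85 0 0 0;1.9 -3.85 0 0 0;1.9 -3.85 0 0 0;1.9 -3.85 0 0 0;1.9 -3.85 0 0 0;1.8 -3.75 0 0 0")

```text
clock: 23.48
tcp_pos: [0.5922, 0.0318, 0.1545]
orientation: [-3.116, -0.401, 0.007]
contact_force: [0.6, -0.5, -6.1]
grip_width: 0.0323
```

Call:
carry_out(series="0 0 0 0.15 0;0 0 0 0.15 0;0 0 0 0.15 0;0 0 0 0.117 0;0 0 0 0 0;0 0 0 0 0;0 0 0 0 0")

```text
clock: 24.35
tcp_pos: [0.5934, 0.0305, 0.1566]
orientation: [3.104, -0.485, -0.001]
contact_force: [0.5, 1.0, -5.5]
grip_width: 0.0325
```

```bash
python3 go.py .5925,.031,.12,-.3117
```

```text
t 24.35 tcp [0.5934 0.0305 0.1566] psi -0.31 zaxis [-0.0009 -0.     -1.    ] F [ 0.491   1.0039 -5.5426] M [-0.0111  0.0022  0.003 ] w 0.03245766846478706
-> [0.5925, 0.031, 0.12, -0.3117] shift cm [-0.1  -0.02  3.66] turn 0.0017 norm mm 36.6
```

Down to just above the dowels, then a look.

Call:
carry_out(series="-0.1 0 2 0.002 0;0 0 2 0 0;0 0 0.5 0 0;0 0 0 0 0;0 0 0 0 0")

```text
clock: 24.98
tcp_pos: [0.5935, 0.031, 0.113]
orientation: [-3.103, 0.49, -0.003]
contact_force: [0.3, 0.2, -5.5]
grip_width: 0.0321
```

```bash
python3 go.py .5925,.031,.0826,-.3117; python3 - <<'E'
from h import *
import pickle
s=eyes.grab_frame("scene");f=eyes.grab_frame("top")
pickle.dump((f,s),open("fr3.pkl","wb"))
cv2.imwrite("pics/g4.png",cv2.resize(s["color"][160:235,260:350],None,fx=8,fy=8,interpolation=cv2.INTER_CUBIC))
cv2.imwrite("pics/g4t.png",cv2.resize(f["color"][130:225,270:370],None,fx=6,fy=6,interpolation=cv2.INTER_CUBIC))
E
```

```text
t 24.975 tcp [0.5935 0.031  0.113 ] psi -0.3131 zaxis [ 0.0017  0.0002 -1.    ] F [ 0.2691  0.201  -5.5348] M [-0.0065  0.0316 -0.0102] w 0.03208271400943651
-> [0.5925, 0.031, 0.0826, -0.3117] shift cm [-0.09  0.03  3.04] turn -0.0014 norm mm 30.4
```

View pics/g4.png

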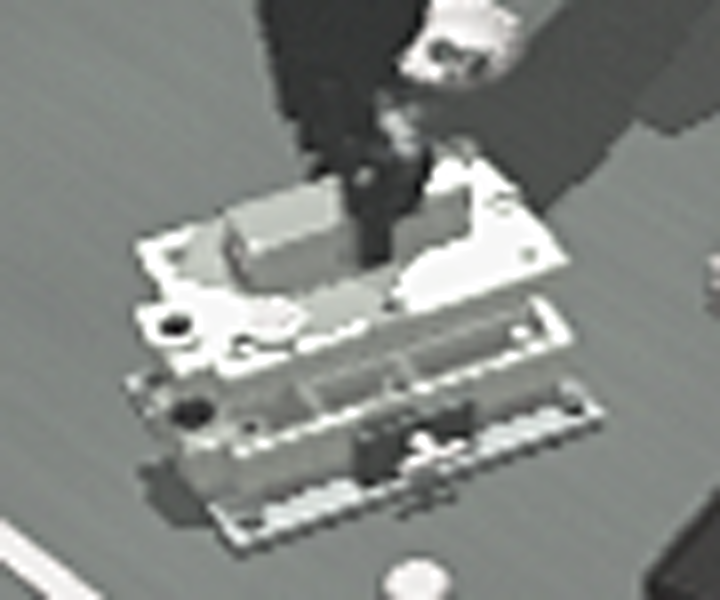

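View pics/g4t.png

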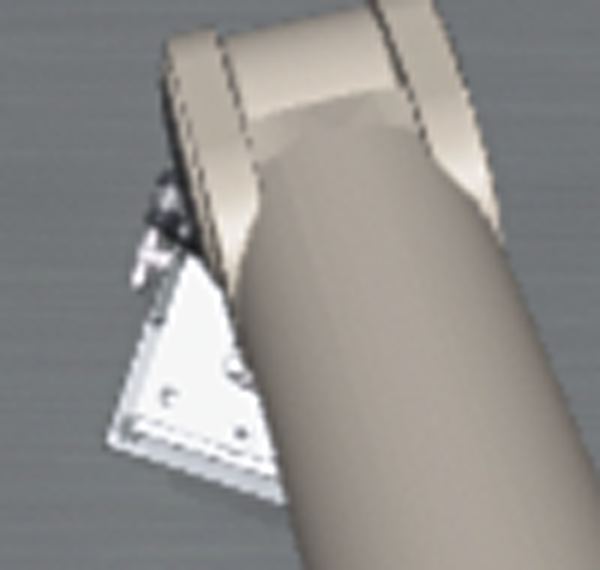

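```bash
python3 - <<'E'
from fit import *
import fit as F
np.set_printoptions(precision=4,suppress=True)
f3,s3=pickle.load(open("fr3.pkl","rb"))
t=lambda u:T(260,160,8,u)
z=.113-.0326+.018
o=mk(s3,t,z,[((222,375),A),((568,262),D),((140,240),B),((177,372),E1)])
p,e=fit(o,(.59,.03,-.31)); print("scene upper held",p,e.round(2).tolist())
lo=[(g,uv,m) for g,uv,m in lo_s if m[:2]!=(.103,-.008)]
print("scene lower",fit(lo,(.59,.03,-.31))[0])
# overlay
g=s3;k=8;x0,y0=260,160
im=cv2.imread("pics/g4.png")
for pose,zz,col in((p,z,(0,0,255)),((.5935,.031,-.3125),z,(255,0,0))):
    def px(m):
        q=proj(g,W(pose,(m[0]/1e3,m[1]/1e3,zz))); return tuple(np.round([(q[0]+.5-x0)*k-.5,(q[1]+.5-y0)*k-.5]).astype(int).tolist())
    L=[A,B,C,D,A]
    for a,b in zip(L,L[1:]): cv2.line(im,px(a),px(b),col,1)
    L=[(85,38),E1,E2,(85,-8)]
    for a,b in zip(L,L[1:]): cv2.line(im,px(a),px(b),col,1)
cv2.imwrite("pics/g4o.png",im)
E
```

```text
scene upper held [ 0.5957  0.031  -0.3368] [[0.26, -0.09], [0.05, 0.15], [-0.17, 0.21], [-0.14, -0.26]]
scene lower [ 0.5935  0.033  -0.3094]
```

View pics/g4o.png

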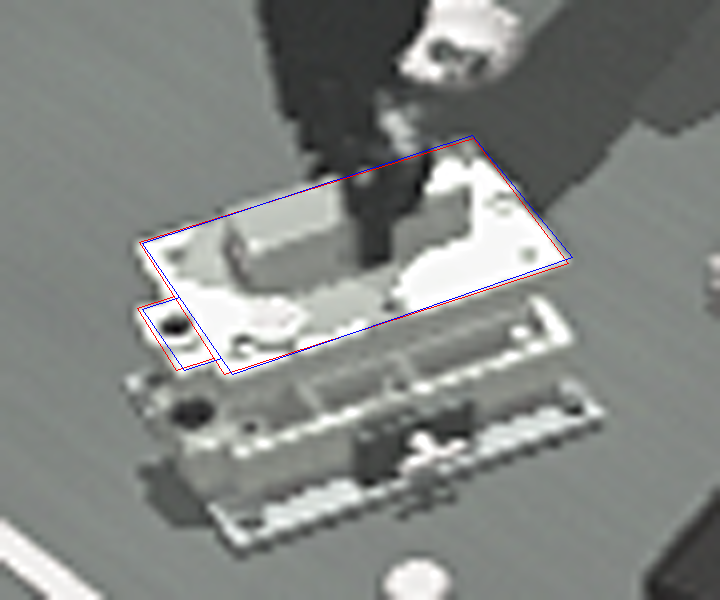

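Both outlines agree within about a pixel. I apply about a 1 mm correction and descend gently, watching the forces.

Call:
carry_out(series="-0.1 -0.05 1 -0.005 0;0 0 0.7 0 0;0 0 0.3 0 0;0 0 0.1 0 0;0 0 0 0 0;0 0 0 0 0")

```text
clock: 25.82
tcp_pos: [0.5921, 0.0317, 0.0913]
orientation: [-3.104, 0.482, -0.001]
contact_force: [-0.6, 0.7, -6.8]
grip_width: 0.0324
```

```bash
python3 go.py .5925,.031,.0826,-.3117
```

```text
t 25.825 tcp [0.5921 0.0317 0.0913] psi -0.3082 zaxis [ 0.0004  0.0001 -1.    ] F [-0.5606  0.7171 -6.771 ] M [0.     0.06   0.0218] w 0.03242911495397037
-> [0.5925, 0.031, 0.0826, -0.3117] shift cm [0.06 0.06 0.87] turn 0.0035 norm mm 8.7
```

Call:
carry_out(series="0 0 0.2 0 0;0 0 0.2 0 0;0 0 0.1 0 0;0 0 0 0 0")

```text
clock: 26.32
tcp_pos: [0.5915, 0.0321, 0.0858]
orientation: [-3.104, 0.482, 0.002]
contact_force: [-2.3, 2.8, -4.6]
grip_width: 0.0322
```

```bash
python3 go.py .5925,.031,.0826,-.3117
```

```text
t 26.325 tcp [0.5915 0.0321 0.0858] psi -0.308 zaxis [-0.0009  0.0004 -1.    ] F [-2.2678  2.803  -4.6489] M [ 0.6208  0.6399 -0.1452] w 0.032189683532467143
-> [0.5925, 0.031, 0.0826, -0.3117] shift cm [0.13 0.07 0.32] turn 0.0037 norm mm 3.5
```

Call:
carry_out(series="-0.05 -0.04 0 0 0;0 0 0.1 0 0;0 0 0.1 0 0;0 0 0.1 0 0;0 0 0 0 0")

```text
clock: 26.95
tcp_pos: [0.5914, 0.0322, 0.083]
orientation: [3.104, -0.482, -0.0]
contact_force: [-3.2, 1.8, -4.3]
grip_width: 0.0327
```

```bash
python3 go.py .5925,.031,.0826,-.3117
```

```text
t 26.95 tcp [0.5914 0.0322 0.083 ] psi -0.3082 zaxis [-0.0003 -0.0001 -1.    ] F [-3.1521  1.7649 -4.2707] M [ 0.4345  0.7314 -0.2055] w 0.03267035562873786
-> [0.5925, 0.031, 0.0826, -0.3117] shift cm [0.14 0.08 0.04] turn 0.0035 norm mm 1.7
```

Call:
carry_out(series="-0.04 -0.01 0.05 0 0;0 0 0.05 0 0;0 0 0.05 0 0;0 0 0 0 0;0 0 0 0 0")

```text
clock: 27.58
tcp_pos: [0.5914, 0.0322, 0.0826]
orientation: [3.104, -0.483, 0.001]
contact_force: [-5.5, 1.4, 5.8]
grip_width: 0.0324
```

```bash
python3 go.py .5925,.031,.0826,-.3117
```

```text
t 27.575 tcp [0.5914 0.0322 0.0826] psi -0.3084 zaxis [ 0.0005 -0.0002 -1.    ] F [-5.5317  1.3868  5.8255] M [ 0.3196  1.3083 -0.0659] w 0.032437158398070855
-> [0.5925, 0.031, 0.0826, -0.3117] shift cm [ 0.15  0.08 -0.  ] turn 0.0033 norm mm 1.7
```

Call:
carry_out(series="-0.03 0 0.05 0 0;0 0 0.05 0 0;0 0 0 0 0;0 0 0 0 0;0 0 0 0 0")

```text
clock: 28.2
tcp_pos: [0.5913, 0.0322, 0.0826]
orientation: [3.104, -0.483, 0.002]
contact_force: [-8.5, -0.6, 12.9]
grip_width: 0.0323
```

```bash
python3 go.py .5925,.031,.0826,-.3117
```

```text
t 28.2 tcp [0.5913 0.0322 0.0826] psi -0.3086 zaxis [ 0.0011 -0.0004 -1.    ] F [-8.4987 -0.5717 12.9297] M [ 0.2054  1.8816 -0.0995] w 0.03231140902361472
-> [0.5925, 0.031, 0.0826, -0.3117] shift cm [ 0.15  0.08 -0.  ] turn 0.0031 norm mm 1.7
```

Call:
carry_out(series="-0.06 0 0.05 0 0;-0.03 0 0 0 0;0 0 0 0 0;0 0 0 0 0;0 0 0 0 0;0 0 0 0 0")

```text
clock: 28.95
tcp_pos: [0.5914, 0.0322, 0.0825]
orientation: [3.104, -0.483, 0.005]
contact_force: [-7.4, 0.1, 14.7]
grip_width: 0.0327
```

```bash
python3 go.py; python3 - <<'E'
from h import *
s=eyes.grab_frame("scene")
cv2.imwrite("pics/g5.png",cv2.resize(s["color"][160:235,260:350],None,fx=8,fy=8,interpolation=cv2.INTER_CUBIC))
cv2.imwrite("pics/g5all.png",s["color"])
E
python3 go.py
```

```text
t 28.95 tcp [0.5914 0.0322 0.0825] psi -0.3087 zaxis [ 0.0028 -0.0006 -1.    ] F [-7.4496  0.0763 14.7453] M [ 0.0004  1.7732 -0.0423] w 0.032706082002746634
t 29.0 tcp [0.5913 0.0322 0.0826] psi -0.3088 zaxis [ 0.0028 -0.0006 -1.    ] F [-7.1341 -0.5231 14.2719] M [ 0.0273  1.7222 -0.0442] w 0.03232004759750591
```

View pics/g5.png

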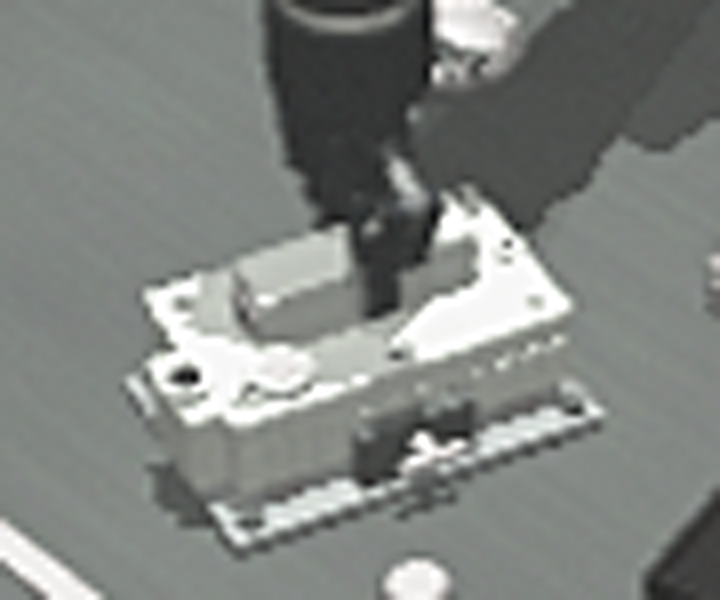

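View pics/g5all.png

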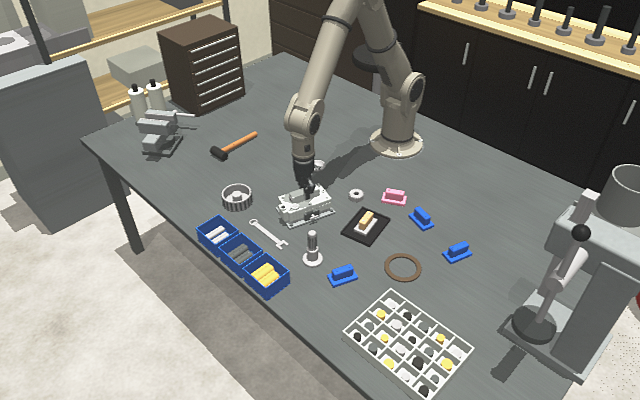

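The upper half sits flush on the lower one with the ears together (around 180,380). I add a little push and check it holds steady.

Call:
carry_out(series="0 0 0.04 0 0;0 0 0 0 0;0 0 0 0 0;0 0 0 0 0;0 0 0 0 0;0 0 0 0 0;0 0 0 0 0;0 0 0 0 0")

```text
clock: 30.0
tcp_pos: [0.5914, 0.0322, 0.0825]
orientation: [3.104, -0.483, 0.005]
contact_force: [-7.4, -0.7, 19.6]
grip_width: 0.0323
```

Call:
carry_out(series="0 0 0 0 0;0 0 0 0 0;0 0 0 0 0;0 0 0 0 0;0 0 0 0 0;0 0 0 0 0;0 0 0 0 0;0 0 0 0 0")

```text
clock: 31.0
tcp_pos: [0.5914, 0.0322, 0.0825]
orientation: [3.104, -0.483, 0.005]
contact_force: [-9.1, -0.5, 18.0]
grip_width: 0.0324
```

```bash
python3 -c "
from bench import r
print(r.get_obs()['contact_force']); print(r.hand_in())"
```

```text
[-9.11879819 -0.46972834 18.03964235]
the job is handed in; nothing more can be done
None
```

I dressed the joint face, put the block back in its tray, and seated the upper half on both dowels. I handed the job in at 31 s of the allowed 72 s, still gripping and pressing the upper half down.

- **Dressing:** The block slid flat from about 45 mm on the port-ear side of the middle to about 46 mm on the plain side. Pressure on the face, after allowing for the block's weight, was about 8 to 11 N at every reading. The block's height stayed within 0.1 mm. The last pictures show it lying flat near the middle of its tray.
- **Fitting:** The upper half came to rest at a tool height of 82.5 mm against the 82.6 mm expected for fully home. In the scene picture the ears are together and there is no gap.
- **Final hold:** The wrist force read 18 to 19.6 N downward over the last second. Adding the half's own weight, the force on the joint is about 24 N.
- **Bystanders:** The final scene picture shows the other things on the bench where they were.

**Checks that disagreed:**
- The two cameras differed by 2 to 5 mm on the positions of the parts, so I used joint fits.
- Just before fitting, the scene camera put the held half about 2 mm and 0.03 rad off the lower half. I corrected about 1 mm and let the dowel tapers guide the rest.
- About 7 to 9 N of sideways force remained at the end. I did not remove it.

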